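Slide the tall bottle back into its empty lane

TASK

Put the stray green bottle back in stock: with the fingertips, push it low on its body so that it slides upright over the table and all the way into the empty lane of the black shelf divider (the one with the green tag) until it stands against the back stop. Push gently: do not pinch it, lift it or tip it over. Leave the other bottles and packages where they stand.

Things in the scene. Friction and masses are not known exactly. Their poses are not given: they have to be found in the camera images.
- green_bottle: The stray tall green mist bottle, round, 232 mm high with a white cap; 56 mm across from the table up to 85 mm, then narrowing to 42 mm at 150 mm; cap 36 mm across. 0.26 to 0.49 kg, friction on the table about 0.5 to 0.75, so it slides if pushed below about 35 mm and tips if pushed much higher. Origin: centre of its underside, z up.
- tag: Green tag of the empty lane, fixed: a plate 70 mm wide above the back stop (60 to 105 mm high) and a flat printed green spot 60 mm across on the table. Origin: centre of the spot, where the centre of the bottle's underside is when it is mid-lane and against the back stop (1 mm clear). x axis: along the lane towards the back stop; y: across the lane to the left.
- lanes: Black shelf divider, fixed: three lanes, pitch 100 mm along its y, each 94 mm clear, open to -x, without a floor. Four fences 6 mm thick, 25 mm high, run along its x from 60 mm before the origin to the back stop (60 mm high, face 29 mm beyond the origin). Origin: on the table in the middle lane, same axes as the tag. Two lanes are stocked; the empty one may be any.
- blue_bottle: Blue bottle of the same shape as the green one, loose, standing against the back stop in its own lane; origin at the centre of its underside. Leave alone.
- orange_bottle: Orange bottle of the same shape, loose, in another lane against the back stop; origin at the centre of its underside. Leave alone.
- cream_jar: White cream jar, 60 mm across, 60 mm high, blue cap, loose; origin at the centre of its underside. Leave alone.
- soap_carton: Yellow and white soap carton 90 x 60 x 35 mm, loose, lying flat; origin at the centre of its underside. Leave alone.
- lotion: Small yellow lotion bottle, 48 mm across, 130 mm high, loose; origin at the centre of its underside. Leave alone.
- paste_carton: White and red toothpaste carton 190 x 45 x 38 mm, loose, lying along its x; origin at the centre of its underside. Leave alone.

How it is judged:
By the outcome, as a careful person would: the job done as asked, in the order asked, and still so for the second after the job is handed in, with the robot touching nothing.
It also fails if it takes over 64 s, if anything falls off the work surface, if the arm or the gripper's body presses on something with over 40 N, if the wrist force passes 120 N, or if a joint passes its speed limit or range.

ROBOT

A 6-joint arm with a two-finger parallel gripper is mounted at the origin on the work surface. World frame = base frame: x ahead of the robot, y to its left, z up, the work surface at z = 0. Lengths are in m, angles in rad, forces in N, time in s.
With the tool pointing down it reaches from about 0.275 to 0.75 m from the base axis. Payload 10.2 kg.
Tool frame: the origin (TCP) lies midway between the tips of the shut fingers; the grasp point (between the pads) lies 19 mm behind it (ctrl.grip_point_offset is the distance from the TCP to the grasp point, in m); z points along the fingers, y is the line along which they close (so a half turn about z gives the same grasp; the last joint's range is limited). The gripper opens to 88 mm and grips with 3 to 60 N. Pads are 18 mm wide; open, the fingers measure 123 mm over their backs; the gripper's body (75 mm by 187 mm) begins 45 mm behind the grasp point.
Start: joints at [0.973, 0.313, 1.498, -0, 1.331, -0.223], TCP at [0.192, 0.489, 0.239] pointing down, gripper open.
Joint ranges: [-2.94, 2.94], [-0.97, 2.17], [0.19, 2.56], [-1.23, 4.37], [0.02, 3.11], [-2.88, 2.88]. Speed limits (rad/s): [2.39, 2.39, 3.01, 3.14, 3.14, 3.14].

INTERFACE

Orientations are given as a unit quaternion [x, y, z, w].
In Python, from rig import status, viewer, ctrl gives the robot as it stands. The module is installed in compiled form; this text tells all that it offers.
- The arm moves only by the tool drive_tool, never from a script. Its argument "deltas" is a list that holds one entry, the list of rows, each a list of 6 numbers: the shift along the world's x, y, z as a fraction of full scale, then the turn, a rotation vector about the world's x, y, z as a fraction of full scale. A call has 1 to 20 rows; each row shifts and turns the commanded pose from where the row before left it; what a row does not reach is not made up. Full scale, the value 1, is 0.03 m for a shift and 4 degrees for a turn. A row lasts 1/12 s, in which the tool goes at most 41.7 mm and 7.16 degrees, less where a joint would pass 70% of its speed; a pose out of reach is approached as far as the arm can. A call with a number of a shift or a turn outside -1 to 1 is refused whole. A call with a gripper value outside its range is refused whole. "fingers" is the opening in per cent of the stroke, from 0 (shut) to 100 (fully open), set as the call begins (left out, the last holds). The fingers move at their own pace and stop on an object; "force" is the grip in N (left out, the last holds). Time passes only in rows, so rows that do not move let the fingers close. It gives the time, the measured TCP pose, the force, the opening and the grip force at its end, in the units of the state.
- status.get_state(): the state, without advancing time (a new reading comes with each control period).
- viewer.grab_frame(name): name is "scene" or "top" or "wrist"; returns the picture (480x640x3 uint8, blue, green, red); there is no depth.
- viewer.camera_params(name): a dict with "K" (3x3 intrinsics, pixels), "camera_from_world" (4x4, takes a point from world to camera coordinates). Camera axes: x right, y up, looking along -z (the intrinsics and any distortion apply to the point x, -y, -z); pixel columns grow to the right and rows downward; lengths in m; the calibration is good to about 2 mm. A picture is of the moment at which its call begins: read the wrist's pose just before it. camera_params takes no time and is no camera call; for the wrist camera it gives the pose at the moment of the call.
- ctrl.finish_job(): hands the job in; it is judged then, once.
The state is a dict: "clock": time; "joints": joint angles; "qd": joint speeds; "tau": joint torques, N m; "tool_pos": TCP position; "eef_rot": TCP orientation; "contact_force": force on the tool from outside, world axes, zero at the start; "ft_torque": the same for the moment, N m; "width": opening from 0.0 (shut) to 1.0 (fully open); "grip_force": force on a finger pad.
Only numpy, scipy, OpenCV 4.12 (cv2) and the standard library are available. Lean on these libraries where they do the work, as an engineer would, in place of code of your own. Each camera call takes 0.05 s, during which the arm holds its last target. There are 200 camera calls.

## Working session

There is one attempt and no reset: what is moved stays moved. The work goes in short steps, Python scripts to look and compute and a tool call to move; the robot and the scene stay as the last step left them, time stands still between calls to the robot, and variables do not carry over. Pictures are saved under pics/ and viewed, at most 10 in all, crops included, and the job is handed in when it is done.

Besides the shell and the picture viewer there is one more tool, called after "Emit:" by a JSON object that holds its "fn" and its "kwargs", one argument or row to a line. drive_tool: Moves the arm, as the interface text tells. Shift numbers are shares of 0.03 m and turn numbers shares of 4 degrees, none past 1 either way. Its arguments: {"type":"object","properties":{"deltas":{"type":"array","items":{"type":"array","items":{"type":"array","items":{"type":"number","minimum":-1,"maximum":1}}}},"fingers":{"type":"number"},"force":{"type":"number"}},"required":["deltas"]}

```bash
mkdir -p pics
python3 - <<'E'
from rig import status, viewer
import cv2
for n in("scene","top"):
    cv2.imwrite(f"pics/{n}0.png",viewer.grab_frame(n))
    p=viewer.camera_params(n);print(n,p)
s=status.get_state();print(s["clock"],s["tool_pos"],s["eef_rot"],s["width"])
E
```

```text
scene {'K': array([[441.58594707,   0.        , 321.52545208],
       [  0.        , 441.58594707, 244.8012629 ],
       [  0.        ,   0.        ,   1.        ]]), 'camera_from_world': array([[-0.77148649,  0.63624391, -0.00151188,  0.44864307],
       [-0.36466447, -0.44022931,  0.82049861,  0.18412998],
       [ 0.52137167,  0.63355492,  0.57164652, -1.32168639],
       [ 0.        ,  0.        ,  0.        ,  1.        ]])}
top {'K': array([[564.75572183,   0.        , 313.00130203],
       [  0.        , 564.75572183, 238.65529821],
       [  0.        ,   0.        ,   1.        ]]), 'camera_from_world': array([[-0.01188888, -0.99975702, -0.01856202,  0.03626902],
       [ 0.99769581, -0.01310033,  0.06656918, -0.59563282],
       [-0.06679617, -0.01772781,  0.99760914, -1.13795333],
       [ 0.        ,  0.        ,  0.        ,  1.        ]])}
0.1 [0.19210478 0.48837752 0.23826097] [ 1.86300513e-01  9.82492669e-01 -4.88222747e-04 -1.87669333e-04] 0.9974211015243669
```

View pics/scene0.png

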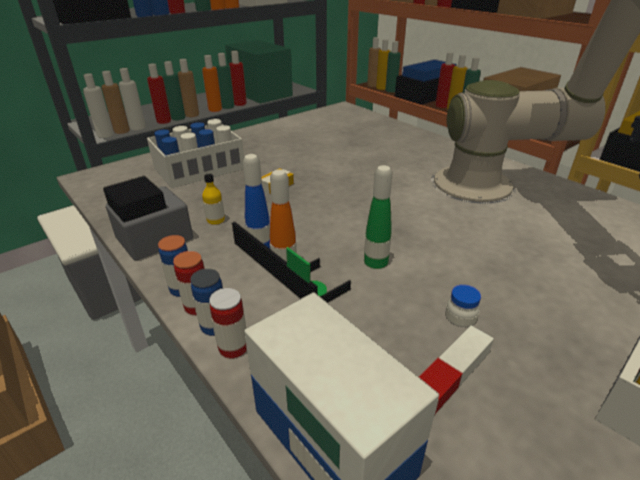

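View pics/top0.png

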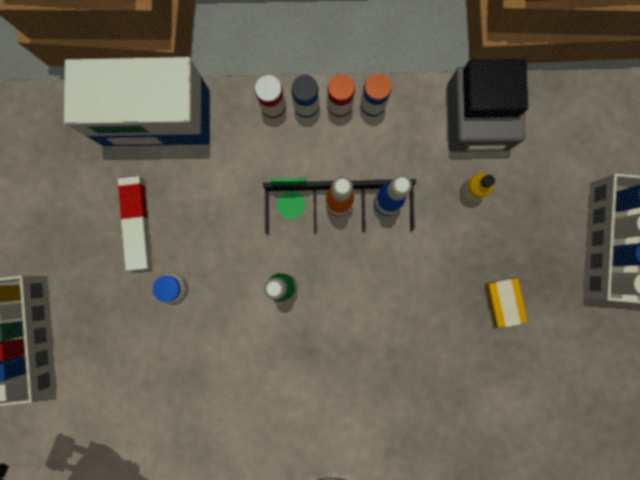

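The scene view shows the green bottle at (378,215) with a clear run to the empty lane at (318,288). In the top view the bottle's cap is at (276,288), the green spot at (291,206) and the tag plate at (288,181). The orange bottle stands in the next lane at (340,195).

```bash
cat > h.py <<'E'
import cv2, numpy as np
from rig import status, viewer
def ray(n,u,v,P=None):
    p=P or viewer.camera_params(n);T=p["camera_from_world"];K=p["K"]
    d=np.array([(u-K[0,2])/K[0,0],-(v-K[1,2])/K[1,1],-1.]);R=T[:3,:3]
    return -R.T@T[:3,3],R.T@d
def onz(n,u,v,z):
    c,d=ray(n,u,v);return c+d*(z-c[2])/d[2]
def tri(a,b):
    (c1,d1),(c2,d2)=ray(*a),ray(*b)
    s=np.linalg.lstsq(np.c_[d1,-d2],c2-c1,rcond=None)[0]
    p,q=c1+s[0]*d1,c2+s[1]*d2;return (p+q)/2,np.linalg.norm(p-q)
def blobs(im,lo,hi,roi,amin=30):
    x0,y0,x1,y1=roi;h=cv2.cvtColor(im[y0:y1,x0:x1],cv2.COLOR_BGR2HSV)
    m=cv2.inRange(h,lo,hi);n,l,st,ce=cv2.connectedComponentsWithStats(m)
    return [(st[i,4],ce[i]+[x0,y0],st[i,:4]+[x0,y0,0,0]) for i in range(1,n) if st[i,4]>=amin]
E
python3 - <<'E'
from h import *
np.set_printoptions(precision=4,suppress=True)
t=cv2.imread("pics/top0.png");s=cv2.imread("pics/scene0.png")
G=((45,90,40),(85,255,255))
bt=blobs(t,*G,(250,160,320,320));bs=blobs(s,*G,(270,150,410,310))
W=((0,0,120),(180,70,255))
ct=blobs(t,*W,(255,270,300,310));cs=blobs(s,*W,(365,160,400,200))
for n,b in(("T",bt),("S",bs),("cT",ct),("cS",cs)):
    for q in b: print(n,*q)
for q in bt: print("spot z0",onz("top",*q[1],0), "z.082",onz("top",*q[1],.082))
for q in bs: print("sc z0",onz("scene",*q[1],0))
# cap top z=.232
a=max(ct,key=lambda q:q[0]);print("cap top-view z.232",onz("top",*a[1],.225))
b=max(cs,key=lambda q:q[0]);print("cap tri",tri(("top",*a[1]),("scene",*b[1])))
# backstop/fences front-edge: dark mask
g=cv2.cvtColor(t,cv2.COLOR_BGR2HSV)[...,2]
for r in range(196,240,6):
    print(r,[c for c in range(255,425) if g[r,c]<45])
cv2.imwrite("pics/crop.png",np.hstack([cv2.resize(t[165:305,250:330],(400,560 if 0 else 600),interpolation=2),cv2.resize(s[160:310,300:400],(400,600),interpolation=2)]))
E
```

```text
T 233 [287.9056 180.9785] [270 178  37   7]
T 643 [290.5832 204.112 ] [277 190  28  29]
T 247 [286.3522 285.7004] [272 274  23  27]
S 929 [378.9978 221.1518] [366 198  25  45]
S 635 [303.1669 270.0331] [286 247  41  50]
S 207 [375.8309 262.0676] [365 255  24  14]
cT 565 [262.354 290.6  ] [255 270  23  40]
cT 223 [273.4036 288.0987] [265 280  17  17]
cT 55 [297.3455 303.6909] [294 293   6  17]
cS 946 [382.2008 176.8975] [365 160  35  40]
spot z0 [0.7196 0.0805 0.    ] z.082 [0.7056 0.0755 0.082 ]
spot z0 [0.6706 0.0753 0.    ] z.082 [0.66   0.0706 0.082 ]
spot z0 [0.5002 0.0857 0.    ] z.082 [0.5015 0.0803 0.082 ]
sc z0 [ 0.3672 -0.0254  0.    ]
sc z0 [0.644  0.0118 0.    ]
sc z0 [0.4991 0.0938 0.    ]
cap top-view z.232 [0.496  0.1113 0.225 ]
cap tri (array([0.502 , 0.1056, 0.2185]), np.float64(0.01767924246373857))
196 [266, 267, 410, 411, 412]
202 [266, 267, 411, 412]
208 [411]
214 [267, 411, 412]
220 [267, 363, 411, 412]
226 [267, 363, 411, 412]
232 [267]
238 []
```

View pics/crop.png

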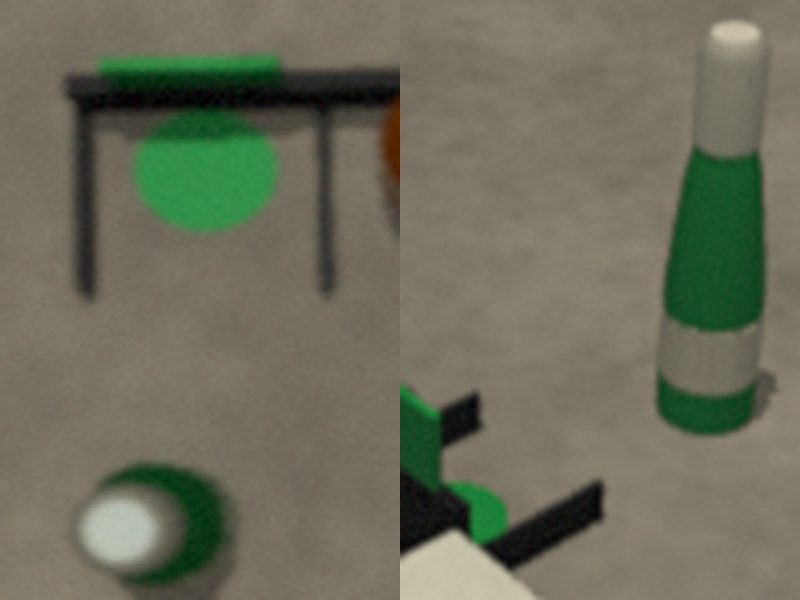

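Run:
```python
from h import *
np.set_printoptions(precision=4,suppress=True)
print("body top",onz("top",281,287.3,.08))
print("cap z.23",onz("top",273.6,288.3,.23),onz("scene",383.5,168.3,.23))
print("cap tri",tri(("top",273.6,288.3),("scene",383.5,168.3)))
# scene base: nearest base point is front by r toward camera
f=onz("scene",376.6,268,0);c,_=ray("scene",0,0);d=(f-c)[:2];print("base scene",f[:2]+.028*d/np.linalg.norm(d))
for a in ((266.8,188.3),(267.2,234.5),(315,189.5),(315.4,233.8),(411.5,196),(412.3,229)): print(onz("top",*a,.025))
for a in ((265,186),(412,182)): print("back",onz("top",*a,.06))
t=cv2.imread("pics/top0.png")
m=cv2.inRange(cv2.cvtColor(t,cv2.COLOR_BGR2HSV)[160:200,260:420,2],0,60)
pts=[]
for c in list(range(8,60))+list(range(100,120)):
    r=np.flatnonzero(m[:,c]); 
    if len(r): pts.append((c+260,r.max()+160,r.min()+160))
print(pts[::8])
s=cv2.imread("pics/scene0.png");
# spot two-view check
for q in blobs(s,(45,90,60),(85,255,255),(305,280,335,305)): print(q, onz("scene",*q[1],0))
```

```text
body top [0.4985 0.0908 0.08  ]
cap z.23 [0.4997 0.0919 0.23  ] [0.4975 0.0913 0.23  ]
cap tri (array([0.4994, 0.0922, 0.2309]), np.float64(0.0010610521273563872))
base scene [0.4925 0.0918]
[0.7008 0.1226 0.025 ]
[0.6055 0.1224 0.025 ]
[0.6968 0.0234 0.025 ]
[0.6056 0.0237 0.025 ]
[ 0.6805 -0.1738  0.025 ]
[ 0.6128 -0.1739  0.025 ]
back [0.6999 0.1227 0.06  ]
back [ 0.7036 -0.1699  0.06  ]
[(268, np.int64(199), np.int64(183)), (276, np.int64(191), np.int64(183)), (284, np.int64(190), np.int64(183)), (292, np.int64(190), np.int64(183)), (300, np.int64(190), np.int64(182)), (308, np.int64(190), np.int64(182)), (316, np.int64(192), np.int64(182)), (364, np.int64(193), np.int64(181)), (372, np.int64(189), np.int64(181))]
(np.int32(142), array([320.   , 287.507]), array([311, 280,  16,  16])) [0.653  0.0816 0.    ]
```

The bottle stands at about (0.498, 0.092). Both views agree on this to about 2 mm, with the cap triangulated at 0.231 m high. The goal is about (0.671, 0.074), with the lane along +x. I'll push with the tool tilted about 45° and the fingers a third open as a cradle, so the gripper body stays clear of the tall bottle.

Emit:
{"fn": "drive_tool", "kwargs": {
  "deltas": [
    [[0.34,-0.66,0,0,0,0.27],[0.34,-0.66,0,0,0,0.27],[0.34,-0.66,0,0,0,0.27],[0.34,-0.66,0,0,0,0.27],[0.34,-0.66,0,0,0,0.27],[0.34,-0.66,0,0,0,0.27],[0.34,-0.66,0,0,0,0.27],[0.34,-0.66,0,0,0,0.27],[0.34,-0.66,0,0,0,0.27],[0.34,-0.66,0,0,0,0.27],[0.34,-0.66,0,0,0,0.27],[0.34,-0.66,0,0,0,0.27],[0.34,-0.66,0,0,0,0.27],[0.34,-0.66,0,0,0,0.27],[0.34,-0.66,0,0,0,0.27],[0.34,-0.66,0,0,0,0.27],[0.34,-0.66,0,0,0,0.27],[0.34,-0.66,0,0,0,0.27],[0.34,-0.66,0,0,0,0.27],[0.34,-0.66,0,0,0,0.27]]
  ],
  "fingers": 35
}}

```text
clock: 1.77
tool_pos: [0.3964, 0.0915, 0.2386]
eef_rot: [-0.001, 1.0, 0.0, -0.0]
contact_force: [-0.2, 1.0, 0.1]
width: 0.35
grip_force: 0.0
```

Emit:
{"fn": "drive_tool", "kwargs": {
  "deltas": [
    [[0,0,0,0,-0.56,0],[0,0,0,0,-0.56,0],[0,0,0,0,-0.56,0],[0,0,0,0,-0.56,0],[0,0,0,0,-0.56,0],[0,0,0,0,-0.56,0],[0,0,0,0,-0.56,0],[0,0,0,0,-0.56,0],[0,0,0,0,-0.56,0],[0,0,0,0,-0.56,0],[0,0,0,0,-0.56,0],[0,0,0,0,-0.56,0],[0,0,0,0,-0.56,0],[0,0,0,0,-0.56,0],[0,0,0,0,-0.56,0],[0,0,0,0,-0.56,0],[0,0,0,0,-0.56,0],[0,0,0,0,-0.56,0],[0,0,0,0,-0.56,0],[0,0,0,0,-0.56,0]]
  ]
}}

```text
clock: 3.43
tool_pos: [0.396, 0.0925, 0.2386]
eef_rot: [-0.001, 0.924, -0.001, 0.382]
contact_force: [-0.7, 0.8, 0.8]
width: 0.347
grip_force: 0.0
```

Emit:
{"fn": "drive_tool", "kwargs": {
  "deltas": [
    [[0,0,-0.5,0,0,0],[0,0,-0.5,0,0,0],[0,0,-0.5,0,0,0],[0,0,-0.5,0,0,0],[0,0,-0.5,0,0,0],[0,0,-0.5,0,0,0],[0,0,-0.5,0,0,0],[0,0,-0.5,0,0,0],[0,0,-0.5,0,0,0],[0,0,-0.5,0,0,0],[0,0,-0.5,0,0,0],[0,0,-0.5,0,0,0],[0,0,-0.5,0,0,0],[0,0,-0.5,0,0,0],[0,-0.03,-0.1,0,0,0],[0,0,-0.1,0,0,0],[0,0,-0.1,0,0,0],[0,0,-0.1,0,0,0],[0,0,0,0,0,0]]
  ]
}}

```text
clock: 5.02
tool_pos: [0.393, 0.1055, 0.1224]
eef_rot: [0.001, 0.939, -0.003, 0.343]
contact_force: [-0.6, -0.4, -0.3]
width: 0.351
grip_force: 0.0
```

Run:
```python
from h import *
s=viewer.grab_frame("scene");t=viewer.grab_frame("top")
cv2.imwrite("pics/a.png",np.hstack([cv2.resize(s[140:340,270:470],(400,400)),cv2.resize(t[160:360,200:400],(400,400))]))
```

```text
(no output)
```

View pics/a.png

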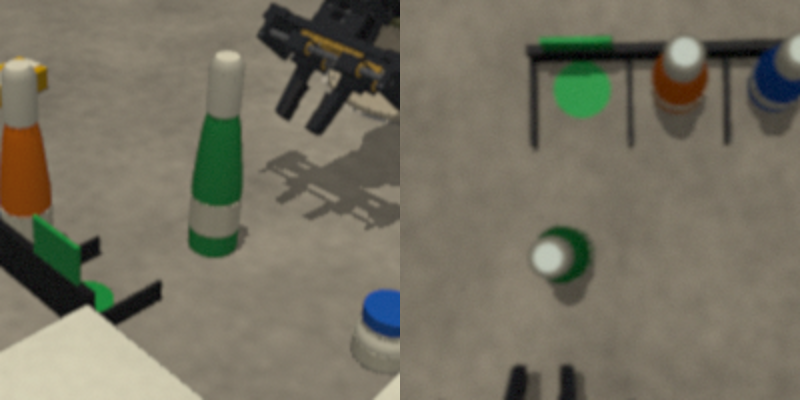

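The arm stopped at z≈0.12 at the inner edge of its reach: the left half shows the fingers above the table behind the bottle, which still stands at (215,190). I'll check which joint is at its limit.

Run:
```python
from h import *
s=status.get_state();print(np.round(s["joints"],3),s["tool_pos"],s["eef_rot"])
```

```text
[-0.039  0.003  2.434  1.279  0.018 -2.88 ] [0.39295578 0.10555127 0.12241678] [ 0.00104104  0.93946475 -0.00348524  0.34262625]
```

The limit is the wrist. With j5≈0 the tool is in line with the forearm, so more tilt needs the flipped wrist (j4≈π), and j6 blocks that. I'll go back up, turn the gripper half round, and pass the singularity with a sideways lean.

Emit:
{"fn": "drive_tool", "kwargs": {
  "deltas": [
    [[0,0,0.25,0,0.55,0],[0,0,0.25,0,0.55,0],[0,0,0.25,0,0.55,0],[0,0,0.25,0,0.55,0],[0,0,0.25,0,0.55,0],[0,0,0.25,0,0.55,0],[0,0,0.25,0,0.55,0],[0,0,0.25,0,0.55,0],[0,0,0.25,0,0.55,0],[0,0,0.25,0,0.55,0],[0,0,0.25,0,0.55,0],[0,0,0.25,0,0.55,0],[0,0,0.25,0,0.55,0],[0,0,0.25,0,0.55,0],[0,0,0.25,0,0.55,0],[0,0,0.25,0,0.55,0],[0,0,0.25,0,0.55,0],[0,0,0.25,0,0.55,0]]
  ],
  "fingers": 28
}}

```text
clock: 6.62
tool_pos: [0.3967, 0.1165, 0.2364]
eef_rot: [-0.002, 0.997, 0.019, 0.074]
contact_force: [0.2, -0.7, 0.4]
width: 0.281
grip_force: 0.0
```

Run:
```python
from h import *
s=status.get_state();print(np.round(s["joints"],3),s["tool_pos"],s["eef_rot"])
```

```text
[-0.025 -0.02   1.902  0.046  1.114 -1.618] [0.39673216 0.116517   0.23642158] [-0.00230554  0.99711115  0.01858782  0.07361074]
```

Emit:
{"fn": "drive_tool", "kwargs": {
  "deltas": [
    [[0,-0.2,0,0,0.7,0],[0,-0.2,0,0,0.7,0],[0,-0.2,0,0,0.7,0],[0,-0.1,0,0,0,-1],[0,-0.1,0,0,0,-1],[0,0,0,0,0,-1],[0,0,0,0,0,-1],[0,0,0,0,0,-1],[0,0,0,0,0,-1],[0,0,0,0,0,-1],[0,0,0,0,0,-1],[0,0,0,0,0,-1],[0,0,0,0,0,-1],[0,0,0,0,0,-1],[0,0,0,0,0,-1],[0,0,0,0,0,-1],[0,0,0,0,0,-1],[0,0,0,0,0,-1],[0,0,0,0,0,-1],[0,0,0,0,0,-1]]
  ]
}}

```text
clock: 8.28
tool_pos: [0.3968, 0.0925, 0.236]
eef_rot: [0.56, 0.828, 0.015, 0.012]
contact_force: [0.3, 0.4, 0.0]
width: 0.279
grip_force: 0.0
```

Emit:
{"fn": "drive_tool", "kwargs": {
  "deltas": [
    [[0,0,0,0,0,-1],[0,0,0,0,0,-1],[0,0,0,0,0,-1],[0,0,0,0,0,-1],[0,0,0,0,0,-1],[0,0,0,0,0,-1],[0,0,0,0,0,-1],[0,0,0,0,0,-1],[0,0,0,0,0,-1],[0,0,0,0,0,-1],[0,0,0,0,0,-1],[0,0,0,0,0,-1],[0,0,0,0,0,-1],[0,0,0,0,0,-1],[0,0,0,0,0,-1],[0,0,0,0,0,-1],[0,0,0,0,0,-1],[0,0,0,0,0,-1],[0,0,0,0,0,-1],[0,0,0,0,0,-1]]
  ]
}}

```text
clock: 9.95
tool_pos: [0.3968, 0.0925, 0.236]
eef_rot: [0.961, 0.275, 0.004, 0.018]
contact_force: [0.4, -0.0, 0.8]
width: 0.28
grip_force: 0.0
```

Emit:
{"fn": "drive_tool", "kwargs": {
  "deltas": [
    [[0,0,0,0,0,-1],[0,0,0,0,0,-1],[0,0,0,0,0,-1],[0,0,0,0,0,-1],[0,0,0,0,0,-1],[0,0,0,0,0,-1],[0,0,0,0,0,-1],[0,0,0,0,0,-1],[0,0,0,0,0,0]]
  ]
}}

```text
clock: 10.7
tool_pos: [0.3968, 0.0925, 0.236]
eef_rot: [1.0, -0.0, -0.001, 0.019]
contact_force: [0.0, 0.3, 0.3]
width: 0.277
grip_force: 0.0
```

```bash
cat > st.py <<'E'
from h import *
from scipy.spatial.transform import Rotation as R
s=status.get_state();M=R.from_quat(s["eef_rot"]).as_matrix()
print(round(s["clock"],2),np.round(s["joints"],3),np.round(s["tool_pos"],4),"y",np.round(M[:,1],3),"z",np.round(M[:,2],3),np.round(s["contact_force"],1))
E
python3 st.py
```

```text
10.7 [-0.037  0.059  1.815 -0.039  1.269  1.546] [0.3968 0.0925 0.236 ] y [-0.001 -0.999  0.038] z [-0.003 -0.038 -0.999] [0.  0.3 0.3]
```

Emit:
{"fn": "drive_tool", "kwargs": {
  "deltas": [
    [[0.05,0,0,0.7,0,0],[0.05,0,0,0.7,0,0],[0.05,0,0,0.7,0,0],[0.05,0,0,0.7,0,0],[0.05,0,0,0.7,0,0],[0.05,0,0,0.7,0,0],[0.05,0,0,0.7,0,0],[0.05,0,0,0.7,0,0],[0,0,0,0,-0.92,0],[0,0,0,0,-0.92,0],[0,0,0,0,-0.92,0],[0,0,0,0,-0.92,0],[0,0,0,0,-0.92,0],[0,0,0,0,-0.92,0],[0,0,0,0,-0.92,0],[0,0,0,0,-0.92,0],[0,0,0,0,-0.92,0],[0,0,0,0,-0.92,0],[0,0,0,0,0,0]]
  ]
}}

```text
clock: 12.28
tool_pos: [0.4077, 0.0928, 0.2352]
eef_rot: [0.934, 0.057, 0.31, -0.166]
contact_force: [0.3, 0.3, -0.1]
width: 0.282
grip_force: 0.0
```

```bash
python3 st.py
```

```text
12.28 [-0.421 -0.228  2.246  0.811  0.851  0.558] [0.4077 0.0928 0.2352] y [ 0.21  -0.938 -0.275] z [ 0.561  0.346 -0.752] [ 0.3  0.3 -0.1]
```

Emit:
{"fn": "drive_tool", "kwargs": {
  "deltas": [
    [[0,0,-0.31,0,0,0],[0,0,-0.31,0,0,0],[0,0,-0.31,0,0,0],[0,0,-0.31,0,0,0],[0,0,-0.31,0,0,0],[0,0,-0.31,0,0,0],[0,0,-0.31,0,0,0],[0,0,-0.31,0,0,0],[0,0,-0.31,0,0,0],[0,0,-0.31,0,0,0],[0,0,-0.31,0,0,0],[0,0,-0.31,0,0,0],[0,0,-0.31,0,0,0],[0,0,-0.31,0,0,0],[0,0,-0.31,0,0,0],[0,0,-0.31,0,0,0],[0,0,-0.31,0,0,0],[0,0,-0.31,0,0,0],[0,0,-0.31,0,0,0],[0,0,-0.31,0,0,0]]
  ]
}}

```text
clock: 13.95
tool_pos: [0.4096, 0.0926, 0.0497]
eef_rot: [0.934, 0.058, 0.31, -0.167]
contact_force: [-0.6, 0.7, 0.1]
width: 0.282
grip_force: 0.0
```

```bash
python3 st.py
```

```text
13.95 [-0.419  0.308  2.452  1.686  0.581 -0.543] [0.4096 0.0926 0.0497] y [ 0.211 -0.938 -0.276] z [ 0.56   0.347 -0.752] [-0.6  0.7  0.1]
```

Emit:
{"fn": "drive_tool", "kwargs": {
  "deltas": [
    [[0,0,0,-0.4,0,-0.3],[0,0,0,-0.4,0,-0.3],[0,0,0,-0.4,0,-0.3],[0,0,0,-0.4,0,-0.3],[0,0,0,-0.4,0,-0.3],[0,0,0,-0.4,0,-0.3],[0,0,0,-0.4,0,-0.3],[0,0,0,-0.4,0,-0.3],[0,0,0,-0.4,0,-0.3],[0,0,0,-0.4,0,-0.3],[0,0,0,0,0,0]]
  ]
}}

```text
clock: 14.87
tool_pos: [0.4102, 0.0931, 0.0505]
eef_rot: [0.949, 0.003, 0.316, -0.006]
contact_force: [0.1, 0.9, 0.6]
width: 0.282
grip_force: 0.0
```

```bash
python3 st.py
```

```text
14.87 [-0.104  0.267  2.432  2.767  0.21  -1.29 ] [0.4102 0.0931 0.0505] y [ 0.01 -1.   -0.01] z [ 0.6    0.014 -0.8  ] [0.1 0.9 0.6]
```

Emit:
{"fn": "drive_tool", "kwargs": {
  "deltas": [
    [[0,-0.01,-0.16,0,0,0],[0,-0.01,-0.16,0,0,0],[0,-0.01,-0.16,0,0,0],[0,-0.01,-0.16,0,0,0],[0,-0.01,-0.16,0,0,0],[0,0,-0.16,0,0,0],[0,0,-0.16,0,0,0],[0.2,0,0,0,0,0],[0.2,0,0,0,0,0],[0.2,0,0,0,0,0],[0.2,0,0,0,0,0],[0.2,0,0,0,0,0],[0,0,0,0,0,0]]
  ]
}}

```text
clock: 15.95
tool_pos: [0.4407, 0.0908, 0.017]
eef_rot: [0.949, 0.003, 0.316, -0.006]
contact_force: [0.2, 0.3, -0.1]
width: 0.278
grip_force: 0.0
```

```bash
python3 st.py
python3 - <<'E'
from h import *
s=viewer.grab_frame("scene");t=viewer.grab_frame("top")
cv2.imwrite("pics/b.png",np.hstack([cv2.resize(s[140:340,270:470],(400,400)),cv2.resize(t[160:360,200:400],(400,400))]))
E
```

```text
15.95 [-0.101  0.423  2.363  2.883  0.293 -1.405] [0.4407 0.0908 0.017 ] y [ 0.01 -1.   -0.01] z [ 0.6    0.014 -0.8  ] [ 0.2  0.3 -0.1]
```

View pics/b.png

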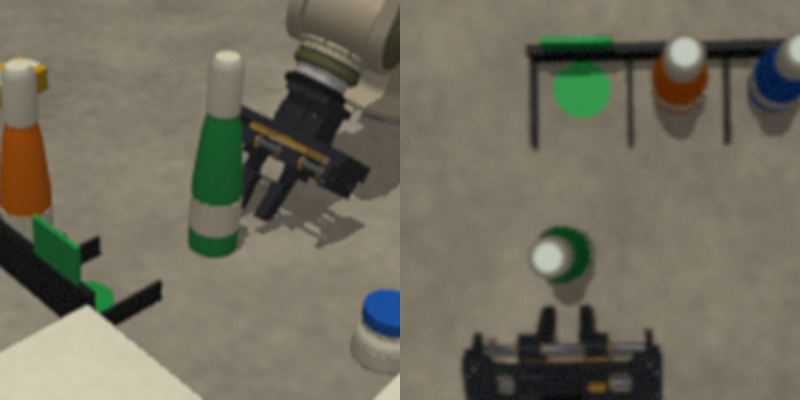

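Both views show the two fingertips low behind the standing bottle and centred on it, with the gripper body clear of it. I'll start a slow push, steering slightly to the right.

Emit:
{"fn": "drive_tool", "kwargs": {
  "deltas": [
    [[0.13,0,0,0,-0.06,0],[0.13,0,0,0,-0.06,0],[0.13,0,0,0,-0.06,0],[0.13,0,0,0,-0.06,0],[0.1,0,0,0,-0.06,0],[0.1,0,0,0,-0.06,0],[0.1,0,0,0,-0.06,0],[0.1,0,0,0,-0.06,0],[0.12,-0.02,0,0,-0.06,0],[0.12,-0.02,0,0,-0.06,0],[0.12,-0.02,0,0,-0.06,0],[0.12,-0.02,0,0,-0.06,0],[0.12,-0.02,0,0,-0.06,0],[0.12,-0.02,0,0,-0.06,0],[0.12,-0.02,0,0,-0.06,0],[0.12,-0.02,0,0,-0.06,0],[0.12,-0.02,0,0,-0.06,0],[0.12,-0.02,0,0,-0.06,0],[0,0,0,0,0,0]]
  ]
}}

```text
clock: 17.63
tool_pos: [0.5035, 0.0847, 0.0166]
eef_rot: [0.936, 0.003, 0.351, -0.006]
contact_force: [-0.2, 0.4, -0.3]
width: 0.277
grip_force: 0.3
```

```bash
python3 st.py
python3 - <<'E'
from h import *
s=viewer.grab_frame("scene");t=viewer.grab_frame("top")
cv2.imwrite("pics/c.png",np.hstack([cv2.resize(s[140:340,270:470],(400,400)),cv2.resize(t[160:360,200:400],(400,400))]))
E
```

```text
17.63 [-0.104  0.506  2.239  2.884  0.328 -1.407] [0.5035 0.0847 0.0166] y [ 0.01  -1.    -0.009] z [ 0.658  0.014 -0.753] [-0.2  0.4 -0.3]
```

View pics/c.png

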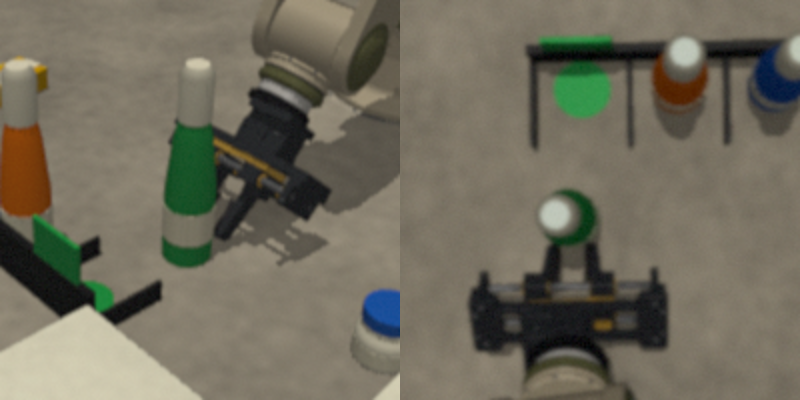

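The bottle is upright, cradled by both tips and sliding; its cap is at top-view pixel (277.5,267.5), so x≈0.533. I'll continue towards the lane mouth.

Emit:
{"fn": "drive_tool", "kwargs": {
  "deltas": [
    [[0.06,-0.01,0,0,-0.06,0],[0.1,-0.02,0,0,-0.06,0],[0.14,-0.023,0,0,-0.06,0],[0.14,-0.023,0,0,-0.06,0],[0.14,-0.023,0,0,-0.06,0],[0.14,-0.023,0,0,-0.06,0],[0.14,-0.023,0,0,-0.06,0],[0.14,-0.023,0,0,-0.06,0],[0.14,-0.023,0,0,-0.06,0],[0.14,-0.023,0,0,-0.06,0],[0.14,-0.023,0,0,-0.06,0],[0.14,-0.023,0,0,-0.06,0],[0.14,-0.023,0,0,0,0],[0.14,-0.023,0,0,0,0],[0.14,-0.023,0,0,0,0],[0.14,-0.023,0,0,0,0],[0.14,-0.023,0,0,0,0],[0.14,-0.023,0,0,0,0],[0.1,0,0,0,0,0],[0,0,0,0,0,0]]
  ]
}}

```text
clock: 19.4
tool_pos: [0.5785, 0.0728, 0.0168]
eef_rot: [0.927, 0.003, 0.375, -0.006]
contact_force: [-1.3, -0.4, -0.4]
width: 0.283
grip_force: 0.2
```

```bash
python3 st.py
cat > m.py <<'E'
from h import *
import sys
s=viewer.grab_frame("scene");t=viewer.grab_frame("top")
cv2.imwrite(f"pics/{sys.argv[1]}.png",np.hstack([cv2.resize(s[140:340,240:440],(400,400)),cv2.resize(t[160:360,200:400],(400,400))]))
for q in blobs(t,(0,0,135),(180,60,255),(262,165,312,300),60): print("cap",q[0],q[1],onz("top",*q[1],.23))
E
python3 m.py d
```

```text
19.4 [-0.117  0.593  2.065  2.811  0.295 -1.339] [0.5785 0.0728 0.0168] y [ 0.011 -1.    -0.009] z [ 0.694  0.014 -0.719] [-1.3 -0.4 -0.4]
cap 203 [283.96059113 222.56650246] [0.60977075 0.07364652 0.23      ]
```

View pics/d.png

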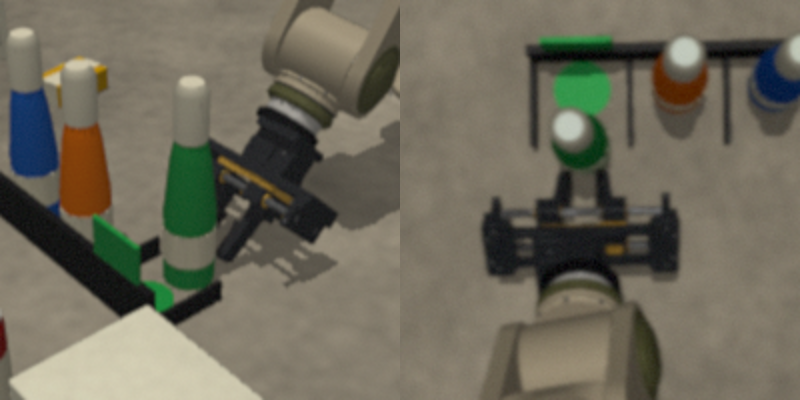

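The bottle is upright at the lane mouth and centred at y≈0.074, with the cap at (284,222.6). About 62 mm remain; I'll push most of it now and then creep to the stop.

Emit:
{"fn": "drive_tool", "kwargs": {
  "deltas": [
    [[0.06,0,0,0,0,0],[0.1,0,0,0,0,0],[0.13,0,0,0,0,0],[0.13,0,0,0,0,0],[0.13,0,0,0,0,0],[0.13,0,0,0,0,0],[0.13,0.01,0,0,0,0],[0.13,0.01,0,0,0,0],[0.13,0.01,0,0,0,0],[0.13,0.01,0,0,0,0],[0.13,0,0,0,0,0],[0.13,0,0,0,0,0],[0.13,0,0,0,0,0],[0.13,0,0,0,0,0],[0.08,0,0,0,0,0],[0.05,0,0,0,0,0],[0,0,0,0,0,0]]
  ]
}}

```text
clock: 20.92
tool_pos: [0.6336, 0.0741, 0.0166]
eef_rot: [0.927, 0.003, 0.374, -0.006]
contact_force: [-0.4, 0.8, -0.2]
width: 0.279
grip_force: 0.3
```

```bash
python3 st.py; python3 m.py e
```

```text
20.92 [-0.1    0.656  1.908  2.718  0.203 -1.228] [0.6336 0.0741 0.0166] y [ 0.011 -1.    -0.009] z [ 0.694  0.014 -0.72 ] [-0.4  0.8 -0.2]
cap 199 [282.92462312 190.17085427] [0.66475663 0.07493356 0.23      ]
```

View pics/e.png

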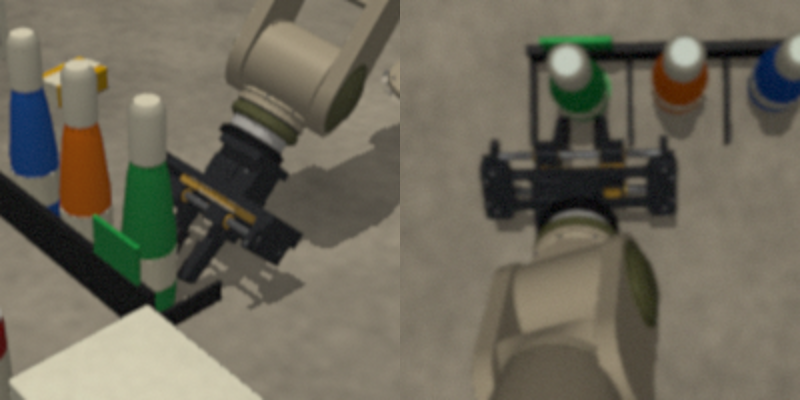

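The bottle is upright in the lane at x≈0.665, with the cap at (283,190) and the gripper clear of the orange bottle. I'll creep on until the stop shows in the force.

Emit:
{"fn": "drive_tool", "kwargs": {
  "deltas": [
    [[0.04,0,0,0,0,0],[0.04,0,0,0,0,0],[0.04,0,0,0,0,0],[0.04,0,0,0,0,0],[0.03,0,0,0,0,0]]
  ]
}}

```text
clock: 21.43
tool_pos: [0.6391, 0.0741, 0.0165]
eef_rot: [0.927, 0.003, 0.374, -0.006]
contact_force: [-2.7, 0.3, 0.9]
width: 0.279
grip_force: 0.7
```

Emit:
{"fn": "drive_tool", "kwargs": {
  "deltas": [
    [[0.03,0,0,0,0,0],[0.03,0,0,0,0,0]]
  ]
}}

```text
clock: 21.6
tool_pos: [0.6408, 0.0741, 0.0165]
eef_rot: [0.927, 0.003, 0.374, -0.006]
contact_force: [-1.9, 0.2, 0.3]
width: 0.282
grip_force: 1.1
```

Emit:
{"fn": "drive_tool", "kwargs": {
  "deltas": [
    [[0.03,0,0,0,0,0]]
  ]
}}

```text
clock: 21.68
tool_pos: [0.6414, 0.0742, 0.0163]
eef_rot: [0.928, 0.003, 0.374, -0.006]
contact_force: [-7.7, -0.5, 3.4]
width: 0.28
grip_force: 3.5
```

Emit:
{"fn": "drive_tool", "kwargs": {
  "deltas": [
    [[0.03,0,0,0,0,0]]
  ]
}}

```text
clock: 21.77
tool_pos: [0.6417, 0.0742, 0.016]
eef_rot: [0.928, 0.003, 0.373, -0.006]
contact_force: [-13.7, -0.9, 7.6]
width: 0.283
grip_force: 6.3
```

```bash
python3 st.py; python3 m.py f
```

```text
21.77 [-0.098  0.666  1.882  2.69   0.187 -1.199] [0.6417 0.0742 0.016 ] y [ 0.011 -1.    -0.009] z [ 0.692  0.014 -0.722] [-13.7  -0.9   7.6]
cap 196 [282.85204082 186.        ] [0.67186547 0.07499711 0.23      ]
```

The force rise at x=0.6417 shows the bottle is against the stop. I'll back off straight and slowly.

Emit:
{"fn": "drive_tool", "kwargs": {
  "deltas": [
    [[-0.03,0,0,0,0,0],[-0.03,0,0,0,0,0],[-0.06,0,0,0,0,0],[-0.1,0,0,0,0,0],[-0.2,0,0,0,0,0],[-0.3,0,0,0,0,0],[-0.3,0,0,0,0,0],[-0.3,0,0,0,0,0],[-0.3,0,0,0,0,0],[-0.3,0,0,0,0,0],[-0.3,0,0,0,0,0],[-0.3,0,0,0,0,0],[-0.3,0,0,0,0,0],[-0.2,0,0.2,0,0,0],[0,0,0.2,0,0,0],[0,0,0,0,0,0]]
  ]
}}

```text
clock: 23.2
tool_pos: [0.5526, 0.0741, 0.0302]
eef_rot: [0.927, 0.003, 0.375, -0.006]
contact_force: [-0.0, -1.1, 0.5]
width: 0.284
grip_force: 0.0
```

```bash
python3 st.py; python3 m.py g
```

```text
23.2 [-0.122  0.531  2.137  2.811  0.307 -1.344] [0.5526 0.0741 0.0302] y [ 0.011 -1.    -0.008] z [ 0.696  0.014 -0.718] [-0.  -1.1  0.5]
cap 195 [282.82051282 185.96923077] [0.67191872 0.07505003 0.23      ]
```

View pics/g.png

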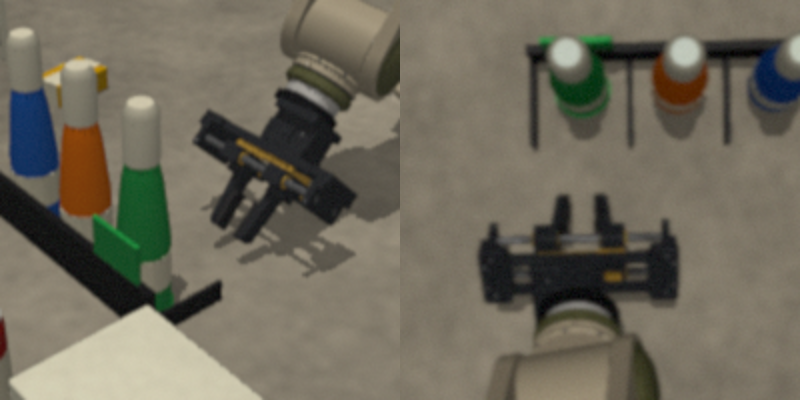

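The green bottle stands upright in its lane against the back stop, with its cap at top-view pixel (282.8,186). The fingers are well clear of it, and the orange and blue bottles haven't moved.

```bash
python3 -c "
from rig import ctrl
print(ctrl.finish_job())"
```

```text
the job is handed in; nothing more can be done
None
```

The green bottle was pushed upright into the green-tagged lane until it stood against the back stop, the neighbouring bottles were left where they stood, and the job is handed in at about 23 s of the 64 s allowed.

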